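Fit the keyed rotor into the bench centrifuge and close its lid

ROBOT

A 6-joint arm with a two-finger parallel gripper is mounted at the origin on the work surface. World frame = base frame: x ahead of the robot, y to its left, z up, the work surface at z = 0. Lengths are in m, angles in rad, forces in N, time in s.
With the tool pointing down it reaches from about 0.35 to 0.975 m from the base axis. Payload 4.9 kg.
Tool frame: the origin (TCP) lies on the front face of the gripper's body, between the roots of the fingers; the fingertips stand 73 mm ahead of it and the grasp point (between the pads) lies 54 mm ahead of it; z points along the fingers, y is the line along which they close (so a half turn about z gives the same grasp; the last joint's range is limited). The gripper opens to 85 mm and grips with 20 to 120 N. Pads are 22 mm wide; open, the fingers measure 114 mm over their backs; the gripper's body (76 mm by 85 mm) begins 54 mm behind the grasp point. The pads swing forward as they close: fully open they stand 13 mm farther back than shut.
Start: joints at [1.093, 0.053, 1.613, -0, 1.476, -0.119], TCP at [0.219, 0.585, 0.304] pointing down, gripper open.
Joint ranges: [-3.01, 3.01], [-1.01, 2.22], [0.06, 2.58], [-1.02, 4.17], [0.09, 2.62], [-3.14, 3.14]. Speed limits (rad/s): [2.57, 2.57, 3.14, 3.14, 3.14, 3.14].

INTERFACE

Orientations are given as a unit quaternion [x, y, z, w].
In Python, from plant import robot, eyes, job gives the robot as it stands (robot), with the cameras (eyes) and the job (job).
- The arm moves only by the tool jog_arm, called after "Emit:" as name(argument=value, ...), one argument or row to a line, values as JSON. Schema: {"type":"object","properties":{"segments":{"type":"array","items":{"type":"object","properties":{"wx":{"type":"number"},"wy":{"type":"number"},"wz":{"type":"number"},"tx":{"type":"number"},"ty":{"type":"number"},"tz":{"type":"number"},"finger_gap":{"type":"number"}},"additionalProperties":false,"required":["finger_gap"]},"minItems":1,"maxItems":10},"squeeze":{"type":"number"},"only":{"type":"string"},"quiet":{"type":"boolean"},"lines":{"type":"string"}},"required":["segments"],"additionalProperties":false}. segments is a list of rows, 1 to 10 of them, each an object with the fields wx, wy, wz (a rotation vector in shares of pi rad (1.0 is pi rad)), tx, ty, tz (the shift in shares of 0.5 m (1.0 is 0.5 m)), finger_gap (the opening from 0.0 (shut) to 1.0 (fully open)); a field left out counts as zero (the opening has to be given); each row is the pose to reach, as a shift and turn from the pose commanded when the call began, along the tool's axes at that moment; what a row does not reach only later rows make up. A row lasts 1/10 s, in which the tool goes at most 0.05 m and 0.15 rad, less where a joint would pass 70% of its speed; a pose out of reach is approached as far as the arm can. The fingers move at their own pace and stop on an object; squeeze is the grip in N (left out, the last holds). Time passes only in rows, so rows that do not move let the fingers close. The tool returns the time, the measured TCP pose, the force, the opening and the grip force at its end. only (a regular expression) keeps the lines of the reply that match it, lines (a string "A,B") keeps lines A to B, and quiet returns only ok. Shift and turn numbers lie between -1 and 1, and a call with a number outside is refused. Input that does not fit is refused with a message, and nothing moves.
- robot.state(): the state, without advancing time (a new reading comes with each control period).
- eyes.capture(name): name is "scene" or "top" or "wrist"; returns a dict with "pixels" (480x640x3 uint8, red, green, blue), "fx", "fy", "cx", "cy" (pixels), "T" (4x4, takes a point from camera to world coordinates). Camera axes: x right, y down, z forward; pixel columns grow to the right and rows downward; lengths in m; the calibration is good to about 2 mm. The wrist camera is an equidistant fisheye: a pixel r from the principal point sees the ray r / f radians off the axis. A picture is of the moment at which its call begins. There is no depth.
- job.job_done(): hands the job in; it is judged then, once.
The state is a dict: "time": time; "joint_pos": joint angles; "qd": joint speeds; "tau": joint torques, N m; "position": TCP position; "eef_rot": TCP orientation; "contact_force": force on the tool from outside, world axes, zero at the start; "wrist_torque": the same for the moment, N m; "gripper_width": opening from 0.0 (shut) to 1.0 (fully open); "grasp_force": force on a finger pad.
Only numpy, scipy, OpenCV 4.12 (cv2) and the standard library are available. Lean on these libraries where they do the work, as an engineer would, in place of code of your own. Each camera call takes 0.05 s, during which the arm holds its last target. There are 200 camera calls.

TASK

Take the tube rotor out of its blue rack and mount it, green grip up, on the spindle of the open centrifuge, turning it until it drops over the spindle's key and sits fully home; then shut the centrifuge's lid. Leave the tube rack, the amber bottle and the jar where they stand.

Things in the scene. Friction and masses are not known exactly. Their poses are not given: they have to be found in the camera images.
- rotor: Aluminium tube rotor: disc 84 mm across, 16 mm thick, 12-sided rim, dark dots on the upper face, green bar grip on top; about 0.3 kg. Origin: centre of the underside; z points out through upper face (16 mm) and grip. Starts on edge in the rack: z level, away from the robot, x down. Held by the rim it cannot go on the spindle: lay it on the bench, underside down, and take it again by the grip.
- grip (a point): Top centre of the rotor's green grip, 46 mm along z from the underside; axes as the rotor's. The grip is 20 mm wide along x (the flats to hold), 30 mm long along y, 30 mm tall. Held loosely (opening about 23 mm) by the flats the rotor can be turned and still sinks by its own weight.
- bore (a point): Mouth of the bore, at the rotor's origin, axes as the rotor's: a blind bore 12.5 mm square, 36 mm deep, and a cross of two slots along x and y (8 mm wide, 38 mm long, 9 mm deep), so the rotor fits at every quarter turn.
- rack: Fixed blue rack, 75 x 110 mm, 26 mm tall. Origin: centre of its underside. Slot along its y, 19 mm wide between two cheeks (26 mm high, 6 mm thick), slot floor at z=6 mm; the rotor's axis lies along the rack's x. The bench between rack and centrifuge is kept clear for laying the rotor down (about x 0.42 to 0.60, y 0.06 to 0.15 m).
- centrifuge: Fixed white bench centrifuge, 200 (x) x 220 (y) x 100 mm (z), blue front panel towards -x. Origin: centre of its underside. A round well 150 mm across, 60 mm deep, open at the top, with the spindle in its middle. The lid is hinged along x at y=-110 mm, z=100 mm in this frame.
- seat (a point): Centre of the spindle collar's top (36 mm across), 62 mm above the bench: the rotor's origin lies here when it is fully home. Axes as the centrifuge's.
- spindle_tip (a point): Tip of the fixed spindle, 30 mm above the seat: steel post 10 mm across, last 7 mm tapered to 4 mm. A brass key (6 mm wide, 32 mm long, 8 mm high) lies across the collar through the axis, at any angle, which no pose tells: look, or feel for it by turning the rotor. Unless a slot is within about 0.06 rad of the key, the rotor rides 8 mm too high.
- lid (a joint): Lid angle, rad: 0 shut, 1.6 to 1.8 open, standing up on the centrifuge's -y side. White lid with clear window, 190 x 200 mm, 18 mm thick, hollow below, 0.25 kg. Damped hinge: it stays near upright; pushed below about 1.1 it sinks shut by itself in 2 to 3 s. Shut, it clears the grip of a rotor that is home by 4 mm.
- lid_edge (a point): Middle of the lid's free edge on its outer face, 210 mm from the hinge line; at angle a it lies 210 cos a - 18 sin a mm along the centrifuge's y from the hinge line and 210 sin a + 18 cos a mm above it. A black lip, 70 mm wide, sticks out 16 mm beyond.
- tube_rack: Bystander: loose white tube rack with red and violet capped tubes, 70 x 130 x 87 mm. Origin: centre of its underside.
- reagent: Bystander: loose amber bottle, 36 mm across, 85 mm tall. Origin: centre of its underside.
- jar: Bystander: loose white jar with red cap, 60 mm across, 70 mm tall. Origin: centre of its underside.

How it is judged:
On the way:
1. the rotor is home on the spindle and let go while the lid is still open (z of rotor in the frame of seat between -0.003 and 0.0025 m and horizontal distance between rotor and seat below 0.004 m and angle between rotor's own z axis and vertical below 0.06 rad and value of joint lid above 0.8 rad and contact force between the fingers and rotor below 0.1 N), for 0.2 s.
At the end, for the whole second after the job is handed in: The rotor sits upright on the spindle, its origin within 4 mm sideways of the seat and 2.5 mm above to 3 mm below it, tilted less than 0.06 rad, at rest; the lid is shut to within 0.05 rad and still; tube rack, bottle and jar were never moved more than 20 mm (z of rotor in the frame of seat between -0.003 and 0.0025 m and horizontal distance between rotor and seat below 0.004 m and angle between rotor's own z axis and vertical below 0.06 rad and value of joint lid below 0.05 rad and velocity of joint lid below 0.05 rad/s and linear speed of rotor below 0.02 m/s); the robot touches nothing.
It fails at once if the tube rack is moved more than 20 mm (distance of tube_rack from where it was at the start of the episode above 0.02 m).
It fails at once if the reagent is moved more than 20 mm (distance of reagent from where it was at the start of the episode above 0.02 m).
It fails at once if the jar is moved more than 20 mm (distance of jar from where it was at the start of the episode above 0.02 m).
It also fails if it takes over 64 s, if anything falls off the work surface, if the arm or the gripper's body presses on something with over 40 N, if the wrist force passes 120 N, or if a joint passes its speed limit or range.

## Working session

There is one attempt and no reset: what is moved stays moved. The work goes in short steps, Python scripts to look and compute and a tool call to move; the robot and the scene stay as the last step left them, time stands still between calls to the robot, and variables do not carry over. Pictures are saved under pics/ and viewed, at most 10 in all, crops included, and the job is handed in when it is done.

```bash
ls; mkdir -p pics; python3 - <<'E'
from plant import robot, eyes, job
import cv2,numpy as np
for n in ("scene","top"):
    c=eyes.capture(n); cv2.imwrite(f"pics/{n}0.png",c["pixels"][:,:,::-1]); print(n,c["fx"],c["cx"],c["cy"],np.round(c["T"],3).tolist())
print(robot.state())
E
```

```text
pics
plant.py
scene 520.9238981438051 313.4306518496591 246.61337825122044 [[-0.51, 0.656, -0.556, 1.136], [0.86, 0.402, -0.313, 0.386], [0.018, -0.638, -0.77, 0.873], [0.0, 0.0, 0.0, 1.0]]
top 471.74214612335726 318.4815648411834 240.10404670872902 [[0.008, -0.996, 0.094, 0.494], [-1.0, -0.01, -0.024, 0.064], [0.025, -0.094, -0.995, 0.97], [0.0, 0.0, 0.0, 1.0]]
{'time': 0.1, 'joint_pos': array([ 1.09300154e+00,  5.33449435e-02,  1.61416805e+00, -2.15612289e-05,
        1.47596594e+00, -1.19004312e-01]), 'qd': array([-3.63996111e-04, -6.01435645e-04, -4.69510281e-03,  2.15854120e-03,
        5.28320973e-04,  3.07901546e-05]), 'tau': array([ 5.92703350e-05, -3.94901526e+01, -3.71362031e+01, -1.06938262e-04,
        3.89369830e-03,  8.40230967e-06]), 'position': array([0.2192738 , 0.58481998, 0.30274548]), 'eef_rot': array([ 1.78433458e-01,  9.83951529e-01, -9.04614689e-04, -2.67017206e-04]), 'contact_force': array([ 0.80455249, -0.57242142, -0.32869853]), 'wrist_torque': array([ 0.0379692 , -0.00604676,  0.01197206]), 'grasp_force': 0.0, 'gripper_width': 0.9965955180899911}
```

View pics/top0.png

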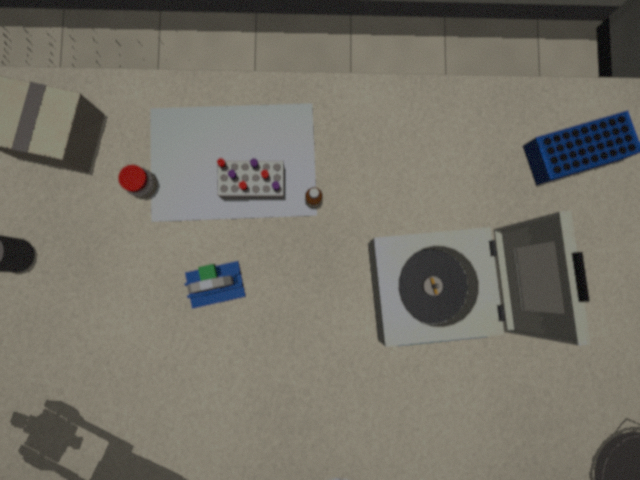

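View pics/scene0.png

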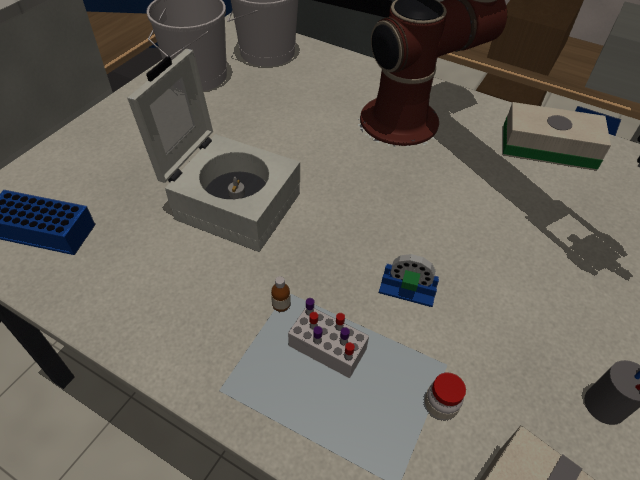

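The top view shows the rack at about (215,284) with the rotor on edge and its grip at (208,271). The spindle is at (434,287), with the lid open to the right. The scene view confirms this layout. Next I'll measure, with zoomed crops.

```bash
cat > h.py <<'E'
from plant import robot, eyes, job
import cv2,numpy as np
from scipy.spatial.transform import Rotation as R
def ray(c,uv):
    d=c["T"][:3,:3]@np.array([(uv[0]-c["cx"])/c["fx"],(uv[1]-c["cy"])/c["fy"],1]); return c["T"][:3,3],d
def onz(c,uv,z):
    o,d=ray(c,uv); return o+d*(z-o[2])/d[2]
def cross(c1,u1,c2,u2):
    o1,d1=ray(c1,u1);o2,d2=ray(c2,u2)
    s=np.linalg.lstsq(np.c_[d1,-d2],o2-o1,rcond=None)[0]
    a,b=o1+s[0]*d1,o2+s[1]*d2; return (a+b)/2,np.linalg.norm(a-b)
def comps(m,amin=15):
    n,l,s,ce=cv2.connectedComponentsWithStats(m.astype(np.uint8)); return [(s[i,4],ce[i].round(1).tolist(),s[i,:4].tolist(),l==i) for i in range(1,n) if s[i,4]>=amin]
def hsv(c): return cv2.cvtColor(c["pixels"],cv2.COLOR_RGB2HSV)
E
python3 - <<'E'
from h import *
t=eyes.capture("top"); s=eyes.capture("scene")
for n,c in(("t",t),("s",s)):
    H=hsv(c); h,S,V=H[...,0],H[...,1],H[...,2]
    for nm,m in(("green",(h>50)&(h<75)&(S>120)&(V>40)),("blue",(h>100)&(h<120)&(S>150)&(V>40))):
        for a,ce,bb,mask in comps(m):
            cnt=np.column_stack(np.nonzero(mask))[:,::-1].astype(np.float32)
            print(n,nm,a,ce,bb,cv2.minAreaRect(cnt))
p=t["pixels"]
a=cv2.resize(p[255:320,175:255],(0,0),fx=6,fy=6,interpolation=cv2.INTER_CUBIC)
b=cv2.resize(p[262:312,410:460],(0,0),fx=6,fy=6,interpolation=cv2.INTER_CUBIC)
q=s["pixels"]; b2=cv2.resize(q[160:210,205:255],(0,0),fx=4,fy=4,interpolation=cv2.INTER_CUBIC)
o=np.zeros((600,790,3),np.uint8); o[:390,:480]=a; o[:300,485:785]=b; o[310:510,485:685]=b2
cv2.imwrite("pics/c1.png",o[:,:,::-1])
E
```

```text
t green 179 [207.4, 271.9] [199, 266, 17, 14] ((207.41175842285156, 271.8529357910156), (11.605780601501465, 15.61899471282959), 77.47119140625)
t blue 3010 [586.5, 146.2] [535, 112, 105, 68] ((587.2781982421875, 145.57675170898438), (43.922611236572266, 101.18106079101562), 73.41265869140625)
t blue 938 [221.0, 287.6] [189, 263, 55, 44] ((214.0948486328125, 284.3552551269531), (34.26431655883789, 53.88471221923828), 78.2317123413086)
t blue 109 [192.7, 276.4] [187, 271, 13, 12] ((192.70590209960938, 276.32354736328125), (9.216353416442871, 11.884244918823242), 75.96376037597656)
s green 807 [551.8, 156.8] [504, 144, 98, 25] ((552.3919067382812, 156.64865112304688), (97.32420349121094, 9.699540138244629), 9.462322235107422)
s green 271 [410.4, 280.0] [402, 270, 18, 21] ((410.47064208984375, 280.11767578125), (15.522278785705566, 17.46256446838379), 14.03624439239502)
s blue 69 [585.9, 110.6] [576, 107, 27, 8] ((588.9056396484375, 111.83018493652344), (26.37322425842285, 3.846095323562622), 15.945395469665527)
s blue 170 [612.0, 124.3] [606, 116, 14, 19] ((610.504638671875, 125.15137481689453), (13.888481140136719, 16.091482162475586), 16.699243545532227)
s blue 2603 [37.5, 224.1] [0, 190, 87, 65] ((38.725975036621094, 222.13722229003906), (86.88897705078125, 49.59720993041992), 11.173837661743164)
s blue 998 [407.1, 289.2] [379, 265, 59, 42] ((408.55743408203125, 285.0252685546875), (54.81600570678711, 29.624143600463867), 14.322718620300293)
s blue 22 [637.4, 375.8] [635, 373, 5, 6] ((637.0, 375.5), (5.0, 4.0), 90.0)
```

View pics/c1.png

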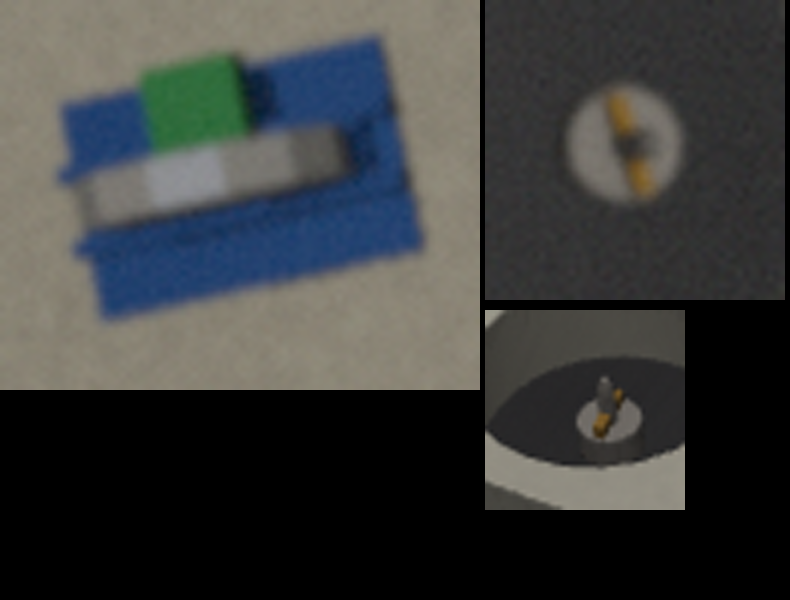

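The crop shows the rotor's top rim facet at about (206.3,284.7). The key runs from (431.7,278.2) to (436.3,293.7) and the collar centre is at (433.3,285.7). Next I'll convert these to world coordinates.

```bash
python3 - <<'E'
from h import *
t=eyes.capture("top"); s=eyes.capture("scene")
P=lambda u,v:(175+u/6-.42,255+v/6-.42)
rc=[P(65,103),P(380,40),P(422,247),P(105,318)]
w=np.array([onz(t,u,.006) for u in rc]); print("rack corners\n",w.round(4),"centre",w.mean(0).round(4))
print("sides",[np.linalg.norm(w[i]-w[(i+1)%4]).round(4) for i in range(4)])
d=w[0]-w[1]; print("rack y dir angle",np.arctan2(d[1],d[0])); d=w[3-0]-w[2];print(np.arctan2(d[1],d[0]))
for z in(.087,.09): print("rim facet",onz(t,P(188,178),z).round(4), "ends",onz(t,P(148,186),z).round(4),onz(t,P(224,170),z).round(4))
print("rim outline side corners", [onz(t,P(*q),.087).round(4) for q in((143,160),(215,142),(155,207),(228,192))])
print("grip top face corners z.057",[onz(t,P(*q),.057).round(4).tolist() for q in((142,72),(235,55),(247,130),(152,146))])
for n,c in(("t",t),("s",s)):
    H=hsv(c); h,S,V=[H[...,i].astype(int) for i in range(3)]
    roi=np.zeros(h.shape,bool)
    if n=="t": roi[270:302,418:450]=1
    else: roi[175:198,225:247]=1
    br=(h>8)&(h<28)&(S>110)&(V>60)&roi
    k=np.column_stack(np.nonzero(br))[:,::-1].astype(np.float32)
    W=np.array([onz(c,u,.070) for u in k])[:,:2]; 
    u,sv,vt=np.linalg.svd(W-W.mean(0)); print(n,"key n",len(k),"centroid",W.mean(0).round(4),"angle",np.arctan2(vt[0,1],vt[0,0]),"ext",np.ptp((W-W.mean(0))@vt[0]).round(4), np.ptp((W-W.mean(0))@vt[1]).round(4))
    if n=="t":
        m=(V>75)&roi; l=comps(m); 
        for a,ce,bb,mask in l:
            cnt=cv2.findContours(mask.astype(np.uint8),0,1)[0][0]; ell=cv2.fitEllipse(cnt); print("collar",a,ce,ell,onz(c,ell[0],.062).round(4), "diam",ell[1][1]*.9/c["fx"])
        # well floor/hole and top rim: dark region
        m=(V<80); m[:220]=0;m[:,:385]=0;m[345:]=0;m[:,490:]=0
        for a,ce,bb,mask in comps(m,1000):
            cnt=max(cv2.findContours(mask.astype(np.uint8),0,1)[0],key=len); ell=cv2.fitEllipse(cnt); print("well",a,bb,ell,onz(c,ell[0],.1).round(4))
# lid box: white corners
    if n=="t":
        H2=[onz(t,u,.1).round(4).tolist() for u in((375,238),(384,345))]; print("centrifuge left top corners",H2)
E
```

```text
rack corners
 [[0.5187 0.3097 0.006 ]
 [0.541  0.2043 0.006 ]
 [0.4713 0.1885 0.006 ]
 [0.4469 0.294  0.006 ]] centre [0.4945 0.2491 0.006 ]
sides [np.float64(0.1077), np.float64(0.0714), np.float64(0.1082), np.float64(0.0736)]
rack y dir angle 1.778367824098801
1.7981715623556518
rim facet [0.4939 0.2506 0.087 ] ends [0.4914 0.2628 0.087 ] [0.4964 0.2396 0.087 ]
rim facet [0.4939 0.2499 0.09  ] ends [0.4914 0.2621 0.09  ] [0.4964 0.239  0.09  ]
rim outline side corners [array([0.4993, 0.2646, 0.087 ]), array([0.505 , 0.2426, 0.087 ]), array([0.4849, 0.2604, 0.087 ]), array([0.4897, 0.2382, 0.087 ])]
grip top face corners z.057 [[0.5276, 0.2726, 0.057], [0.5333, 0.2431, 0.057], [0.5093, 0.2386, 0.057], [0.504, 0.2687, 0.057]]
t key n 34 centroid [ 0.495  -0.1786] angle -2.8436255511209207 ext 0.0305 0.0055
collar 284 [432.9, 285.6] ((432.958740234375, 285.6130676269531), (18.418962478637695, 18.998233795166016), 155.1138916015625) [ 0.4946 -0.1795  0.062 ] diam 0.03624524659532604
well 4627 [399, 247, 79, 79] ((438.143310546875, 285.8540344238281), (77.2655029296875, 79.26377868652344), 142.07164001464844) [ 0.4942 -0.179   0.1   ]
centrifuge left top corners [[0.5819, -0.0622, 0.1], [0.3862, -0.0779, 0.1]]
s key n 21 centroid [ 0.4978 -0.1767] angle 0.2750238918693413 ext 0.0353 0.0076
```

Rack yaw is about 0.217 rad and the seat is at (0.4944, -0.1792). The key angle is about 0.29. My plan is to take the grip from above by its 30 mm length, tilt the tool horizontal pointing sideways, and lay the rotor in the clear area near (0.35, 0.33). First I'll check the wrist angles for both yaw choices.

```bash
cat >> h.py <<'E'
def wrist(Rt,j1,j23):
    "assumed ZYZ wrist: R=Rz(j1)Ry(j23)Rz(j4)Ry(j5)Rz(j6+pi/2)"
    e=((R.from_euler('ZY',[j1,j23])).inv()*Rt).as_euler('ZYZ'); e[2]-=np.pi/2
    return (e+np.pi)%(2*np.pi)-np.pi
def tool(zaz,pitch,yaz_sign):
    "tool z at azimuth zaz, pitch below horizontal; tool y horizontal"
    z=np.array([np.cos(zaz)*np.cos(pitch),np.sin(zaz)*np.cos(pitch),-np.sin(pitch)])
    y=yaz_sign*np.array([-np.sin(zaz),np.cos(zaz),0]); return R.from_matrix(np.c_[np.cross(y,z),y,z])
def rel(Rt,p=None):
    "rotvec and shift in tool axes from the current pose to TCP p, orientation Rt"
    s=robot.state(); R0=R.from_quat(s["eef_rot"]); 
    print("rotvec",(R0.inv()*Rt).as_rotvec().round(4), "shift",None if p is None else R0.inv().apply(np.array(p)-s["position"]).round(4))
E
python3 - <<'E'
from h import *
s=robot.state(); q=s["joint_pos"]; print(wrist(R.from_quat(s["eef_rot"]),q[0],q[1]+q[2]),q[3:])
for sg in(1,-1):
  for az in(1.2,1.83):
    print(sg,az,[wrist(tool(az,p,sg),.4,2.2).round(2).tolist() for p in(1.57,1.2,.8,.4,.2)])
  print("rack"); rel(tool(.217,np.pi/2,sg),[.519,.256,.20])
E
```

```text
[-1.04938948e-05  1.47597780e+00 -1.18985551e-01] [-1.04938948e-05  1.47597780e+00 -1.18985551e-01]
1 1.2 [[0.0, 0.94, -2.37], [0.41, 0.72, -2.65], [1.04, 0.62, 3.13], [1.67, 0.73, 2.63], [1.9, 0.84, 2.47]]
1 1.83 [[0.0, 0.94, -3.0], [0.46, 0.94, 3.01], [0.92, 1.05, 2.75], [1.31, 1.23, 2.59], [1.49, 1.34, 2.54]]
rack
rotvec [-7.000e-04 -3.000e-04 -5.758e-01] shift [-0.3961 -0.2028  0.1036]
-1 1.2 [[0.0, 0.94, 0.77], [0.41, 0.72, 0.49], [1.04, 0.62, -0.01], [1.67, 0.73, -0.51], [1.9, 0.84, -0.68]]
-1 1.83 [[0.0, 0.94, 0.14], [0.46, 0.94, -0.13], [0.92, 1.05, -0.39], [1.31, 1.23, -0.56], [1.49, 1.34, -0.61]]
rack
rotvec [-4.0000e-04  9.0000e-04  2.5658e+00] shift [-0.3961 -0.2028  0.1036]
```

Units first: shifts go in shares of 0.5 m and turns go in shares of pi rad. So -0.396 m is -0.792, -0.36 m is -0.72, 1.3 rad is 0.4138.

Emit:
jog_arm(
  segments=[
    {"wz": 0.0414,"tx": -0.08,"ty": -0.04,"tz": 0.02,"finger_gap": 0.65},
    {"wz": 0.0828,"tx": -0.16,"ty": -0.082,"tz": 0.04,"finger_gap": 0.65},
    {"wz": 0.1241,"tx": -0.24,"ty": -0.122,"tz": 0.062,"finger_gap": 0.65},
    {"wz": 0.1655,"tx": -0.32,"ty": -0.164,"tz": 0.084,"finger_gap": 0.65},
    {"wz": 0.2069,"tx": -0.4,"ty": -0.204,"tz": 0.104,"finger_gap": 0.65},
    {"wz": 0.2483,"tx": -0.48,"ty": -0.246,"tz": 0.124,"finger_gap": 0.65},
    {"wz": 0.2897,"tx": -0.56,"ty": -0.286,"tz": 0.146,"finger_gap": 0.65},
    {"wz": 0.331,"tx": -0.64,"ty": -0.328,"tz": 0.166,"finger_gap": 0.65},
    {"wz": 0.3724,"tx": -0.72,"ty": -0.368,"tz": 0.186,"finger_gap": 0.65},
    {"wz": 0.4138,"tx": -0.792,"ty": -0.406,"tz": 0.206,"finger_gap": 0.65},
  ],
)

```text
time: 1.3
position: [0.5202, 0.2543, 0.2007]
eef_rot: [0.74, 0.673, 0.0, 0.0]
contact_force: [-0.6, 0.7, 0.4]
gripper_width: 0.651
grasp_force: 0.0
```

Emit:
jog_arm(
  segments=[
    {"wz": 0.0446,"finger_gap": 0.65},
    {"wz": 0.0891,"finger_gap": 0.65},
    {"wz": 0.1337,"finger_gap": 0.65},
    {"wz": 0.1783,"finger_gap": 0.65},
    {"wz": 0.2228,"finger_gap": 0.65},
    {"wz": 0.2674,"finger_gap": 0.65},
    {"wz": 0.3119,"finger_gap": 0.65},
    {"wz": 0.3565,"finger_gap": 0.65},
    {"wz": 0.403,"finger_gap": 0.65},
    {"wz": 0.403,"finger_gap": 0.65},
  ],
)

```text
time: 2.3
position: [0.5189, 0.2561, 0.2008]
eef_rot: [0.994, 0.108, -0.0, 0.0]
contact_force: [-0.8, 0.4, -0.1]
gripper_width: 0.649
grasp_force: 0.0
```

```bash
python3 - <<'E'
from h import *
print(robot.state()["joint_pos"].round(3)); rel(tool(.217,np.pi/2,-1),[.519,.256,.104])
c=eyes.capture("wrist"); cv2.imwrite("pics/w1.png",c["pixels"][:,:,::-1])
E
```

```text
[0.33  0.029 1.815 0.    1.298 1.683]
rotvec [0.     0.0001 0.0001] shift [0.0001 0.0001 0.0968]
```

View pics/w1.png

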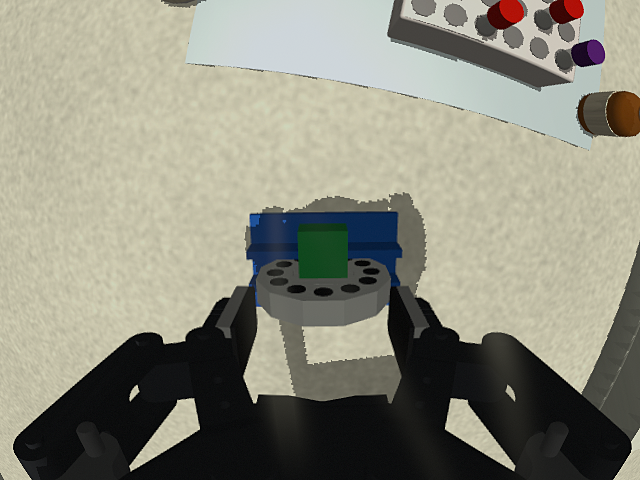

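The wrist view shows the green grip centred between the fingers (grip column about 322, fingers' midpoint about 324) with the disc in front. I'll descend and close.

Converted, 0.097 m is 0.194, 0.075 m is 0.15.

Emit:
jog_arm(
  segments=[
    {"tz": 0.08,"finger_gap": 0.65},
    {"tz": 0.15,"finger_gap": 0.65},
    {"tz": 0.194,"finger_gap": 0.65},
    {"tz": 0.194,"finger_gap": 0.65},
    {"tz": 0.194,"finger_gap": 0},
    {"tz": 0.194,"finger_gap": 0},
    {"tz": 0.194,"finger_gap": 0},
    {"tz": 0.194,"finger_gap": 0},
  ],
  squeeze=80,
)

```text
time: 3.15
position: [0.5204, 0.2564, 0.1062]
eef_rot: [0.994, 0.108, 0.002, -0.0]
contact_force: [1.5, -1.2, 4.5]
gripper_width: 0.335
grasp_force: 80.1
```

Emit:
jog_arm(
  segments=[
    {"tz": -0.04,"finger_gap": 0},
    {"tz": -0.1,"finger_gap": 0},
    {"tz": -0.18,"finger_gap": 0},
    {"tz": -0.26,"finger_gap": 0},
    {"tz": -0.32,"finger_gap": 0},
    {"tz": -0.32,"finger_gap": 0},
  ],
)

```text
time: 3.75
position: [0.521, 0.257, 0.2701]
eef_rot: [0.994, 0.108, 0.005, -0.001]
contact_force: [0.7, 0.5, -2.6]
gripper_width: 0.334
grasp_force: 80.8
```

```bash
python3 - <<'E'
from h import *
s=eyes.capture("scene"); cv2.imwrite("pics/s2.png",s["pixels"][150:350,280:540,::-1].repeat(3,0).repeat(3,1))
print(robot.state()["joint_pos"].round(3))
for az in (1.57,1.83):
  d=np.array([np.cos(az),np.sin(az)]); print(az, [wrist(tool(az,p,-1),.75,2.3).round(2).tolist() for p in (1.57,1.2,.8,.3)]); g=np.array([.35,.33]); rel(tool(az,np.pi/2,-1),[*g,.27])
E
```

```text
[ 0.33  -0.031  1.761  0.     1.407  1.684]
1.57 [[0.0, 0.84, 0.75], [0.46, 0.63, 0.4], [1.17, 0.59, -0.18], [1.87, 0.82, -0.73]]
rotvec [ 0.0029 -0.0052 -1.353 ] shift [-0.15   -0.1084 -0.0041]
1.83 [[0.0, 0.84, 0.49], [0.5, 0.73, 0.13], [1.1, 0.76, -0.31], [1.67, 1.01, -0.68]]
rotvec [ 0.0037 -0.0049 -1.613 ] shift [-0.15   -0.1084 -0.0041]
```

View pics/s2.png

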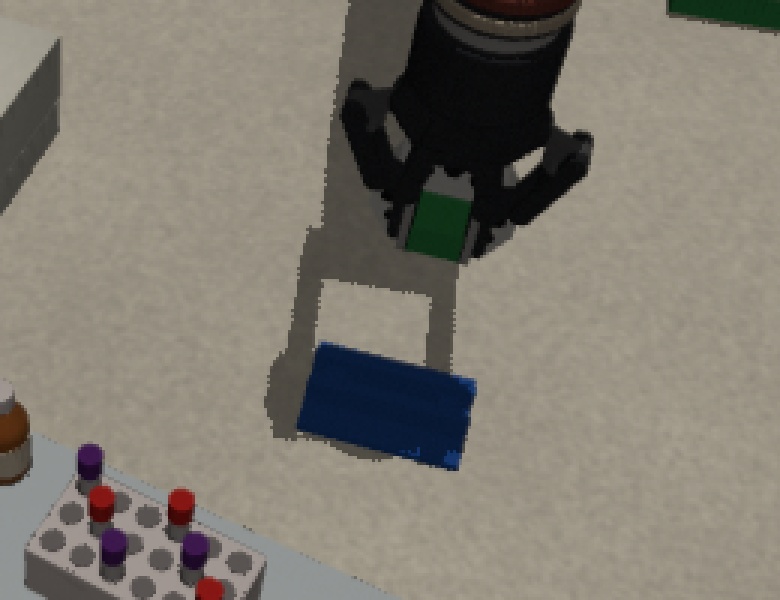

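The scene view shows the rack empty and the rotor held firmly by its grip. Next I'll yaw the tool towards azimuth 1.83 while shifting to the clear area.

Converted, -0.149 m is -0.298, -0.0565 m is -0.113, -0.38 rad is -0.121.

Emit:
jog_arm(
  segments=[
    {"wz": -0.0318,"tx": -0.02,"ty": -0.01,"finger_gap": 0},
    {"wz": -0.0764,"tx": -0.06,"ty": -0.022,"finger_gap": 0},
    {"wz": -0.121,"tx": -0.1,"ty": -0.038,"finger_gap": 0},
    {"wz": -0.1655,"tx": -0.14,"ty": -0.052,"finger_gap": 0},
    {"wz": -0.2101,"tx": -0.18,"ty": -0.068,"finger_gap": 0},
    {"wz": -0.2546,"tx": -0.22,"ty": -0.084,"finger_gap": 0},
    {"wz": -0.2992,"tx": -0.26,"ty": -0.1,"finger_gap": 0},
    {"wz": -0.3438,"tx": -0.298,"ty": -0.113,"finger_gap": 0},
  ],
)

```text
time: 4.6
position: [0.3591, 0.2787, 0.2605]
eef_rot: [0.795, 0.606, -0.003, -0.001]
contact_force: [0.5, -0.0, -2.5]
gripper_width: 0.334
grasp_force: 80.5
```

Emit:
jog_arm(
  segments=[
    {"wz": -0.0446,"finger_gap": 0},
    {"wz": -0.0891,"finger_gap": 0},
    {"wz": -0.1337,"finger_gap": 0},
    {"wz": -0.1697,"finger_gap": 0},
    {"wz": -0.1697,"finger_gap": 0},
  ],
)

```text
time: 5.1
position: [0.3601, 0.2787, 0.2608]
eef_rot: [0.61, 0.792, -0.002, -0.001]
contact_force: [0.5, -0.1, -2.6]
gripper_width: 0.333
grasp_force: 80.6
```

```bash
python3 - <<'E'
from h import *
q=robot.state()["joint_pos"];print(q.round(3))
az,p=1.83,.3; Rt=tool(az,p,-1); rel(Rt,np.array([.35,.33,.15])-.054*Rt.as_matrix()[:,2])
print([wrist(tool(az,p,-1),q[0],q[1]+q[2]).round(2).tolist() for p in (1.57,1.2,.8,.3)])
E
```

```text
[ 0.495 -0.341  2.039  0.     1.449  0.236]
rotvec [-0.0041  1.2717 -0.0034] shift [0.0007 0.0039 0.0949]
[[0.0, 1.44, 0.24], [0.37, 1.37, 0.17], [0.78, 1.32, 0.08], [1.29, 1.31, -0.05]]
```

Converted, 1.27 rad is 0.4043.

Emit:
jog_arm(
  segments=[
    {"wy": 0.0446,"finger_gap": 0},
    {"wy": 0.0891,"finger_gap": 0},
    {"wy": 0.1337,"finger_gap": 0},
    {"wy": 0.1783,"finger_gap": 0},
    {"wy": 0.2228,"finger_gap": 0},
    {"wy": 0.2674,"finger_gap": 0},
    {"wy": 0.3119,"finger_gap": 0},
    {"wy": 0.3565,"finger_gap": 0},
    {"wy": 0.4043,"finger_gap": 0},
    {"wy": 0.4043,"finger_gap": 0},
  ],
)

```text
time: 6.1
position: [0.36, 0.2783, 0.2593]
eef_rot: [0.495, 0.635, 0.359, -0.472]
contact_force: [-0.6, -0.5, -4.0]
gripper_width: 0.339
grasp_force: 80.9
```

```bash
python3 - <<'E'
from h import *
q=robot.state()["joint_pos"];print(q.round(3))
az,p=1.83,.3; Rt=tool(az,p,-1); rel(Rt,np.array([.35,.33,.15])-.054*Rt.as_matrix()[:,2])
s=eyes.capture("scene"); cv2.imwrite("pics/s3.png",cv2.resize(s["pixels"][0:330,280:640,::-1],(720,600)))
E
```

```text
[ 0.032 -0.258  2.236  1.204  1.652 -0.445]
rotvec [-0.0007  0.0011 -0.0121] shift [-0.0888  0.0047  0.0286]
```

View pics/s3.png

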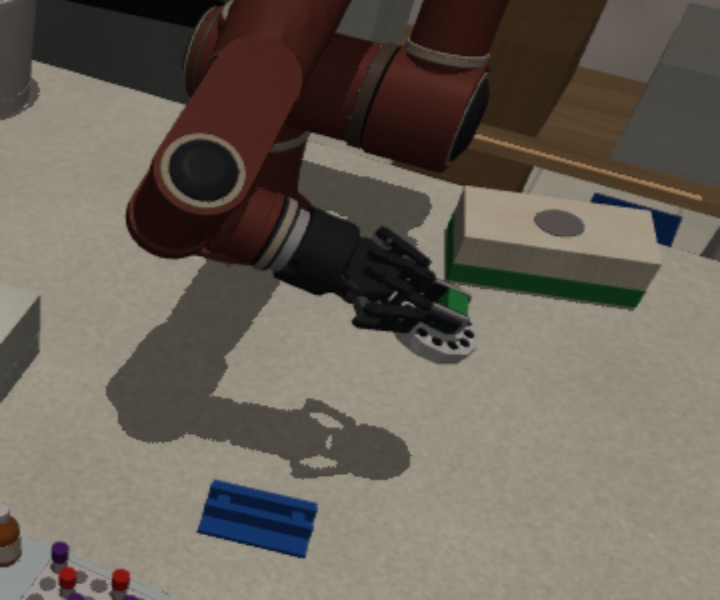

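The scene view shows the rotor held level on the side, with green up and clear bench below at about (440,330). I'll flatten a bit more and lower it.

Converted, -0.182 m is -0.364, -0.07 m is -0.14, 0.12 rad is 0.0382.

Emit:
jog_arm(
  segments=[
    {"wy": 0.0191,"tx": -0.06,"tz": 0.018,"finger_gap": 0},
    {"wy": 0.0382,"tx": -0.14,"tz": 0.044,"finger_gap": 0},
    {"wy": 0.0382,"tx": -0.22,"tz": 0.068,"finger_gap": 0},
    {"wy": 0.0382,"tx": -0.28,"tz": 0.086,"finger_gap": 0},
    {"wy": 0.0382,"tx": -0.33,"tz": 0.102,"finger_gap": 0},
    {"wy": 0.0382,"tx": -0.364,"tz": 0.112,"finger_gap": 0},
    {"wy": 0.0382,"tx": -0.364,"tz": 0.112,"finger_gap": 0},
  ],
)

```text
time: 6.85
position: [0.3607, 0.279, 0.0717]
eef_rot: [0.47, 0.609, 0.388, -0.508]
contact_force: [0.0, -0.2, -2.2]
gripper_width: 0.336
grasp_force: 81.0
```

```bash
python3 - <<'E'
from h import *
s=robot.state();print(s["joint_pos"].round(3)); M=R.from_quat(s["eef_rot"]).as_matrix();print(M.round(3)); print("grasp",s["position"]+.054*M[:,2]); print("down in tool",-M[2])
E
```

```text
[ 0.02   0.271  2.206  1.268  1.572 -0.924]
[[-0.043  0.966 -0.254]
 [ 0.178  0.258  0.95 ]
 [ 0.983 -0.005 -0.183]]
grasp [0.34698753 0.33031518 0.06187107]
down in tool [-0.98314035  0.00483842  0.1827885 ]
```

Converted, -0.015 m is -0.03, -0.008 m is -0.016.

Emit:
jog_arm(
  segments=[
    {"tx": -0.016,"tz": 0.003,"finger_gap": 0},
    {"tx": -0.03,"tz": 0.006,"finger_gap": 0},
    {"tx": -0.03,"tz": 0.006,"finger_gap": 0},
  ],
)

```text
time: 7.15
position: [0.3615, 0.2791, 0.0582]
eef_rot: [0.468, 0.609, 0.39, -0.507]
contact_force: [0.3, -0.3, -3.6]
gripper_width: 0.33
grasp_force: 80.9
```

Emit:
jog_arm(
  segments=[
    {"tx": -0.006,"tz": 0.001,"finger_gap": 0},
    {"tx": -0.006,"tz": 0.001,"finger_gap": 0},
  ],
)

```text
time: 7.35
position: [0.3615, 0.2789, 0.0553]
eef_rot: [0.468, 0.609, 0.391, -0.507]
contact_force: [0.1, -0.5, -2.8]
gripper_width: 0.331
grasp_force: 80.9
```

Converted, -0.003 m is -0.006, 0.0005 m is 0.001.

Emit:
jog_arm(
  segments=[
    {"tx": -0.006,"tz": 0.001,"finger_gap": 0},
    {"tx": -0.006,"tz": 0.001,"finger_gap": 0},
  ],
)

```text
time: 7.55
position: [0.3617, 0.2789, 0.0523]
eef_rot: [0.468, 0.609, 0.391, -0.507]
contact_force: [1.0, 0.4, -1.9]
gripper_width: 0.328
grasp_force: 81.2
```

Emit:
jog_arm(
  segments=[
    {"finger_gap": 0.4},
    {"finger_gap": 0.45},
    {"finger_gap": 0.65},
    {"finger_gap": 0.65},
    {"finger_gap": 0.65},
  ],
)

```text
time: 8.05
position: [0.3614, 0.2789, 0.0522]
eef_rot: [0.468, 0.609, 0.391, -0.508]
contact_force: [0.7, -0.2, 0.2]
gripper_width: 0.652
grasp_force: 0.0
```

Emit:
jog_arm(
  segments=[
    {"tz": -0.04,"finger_gap": 0.65},
    {"tz": -0.1,"finger_gap": 0.65},
    {"tz": -0.18,"finger_gap": 0.65},
    {"tx": 0.08,"tz": -0.2,"finger_gap": 0.65},
    {"tx": 0.18,"tz": -0.2,"finger_gap": 0.65},
    {"tx": 0.28,"tz": -0.2,"finger_gap": 0.65},
    {"tx": 0.38,"tz": -0.2,"finger_gap": 0.65},
    {"tx": 0.46,"tz": -0.2,"finger_gap": 0.65},
    {"tx": 0.46,"tz": -0.2,"finger_gap": 0.65},
  ],
)

```text
time: 8.95
position: [0.3771, 0.2242, 0.3023]
eef_rot: [0.465, 0.612, 0.393, -0.504]
contact_force: [0.0, -0.3, -0.3]
gripper_width: 0.651
grasp_force: 0.0
```

```bash
python3 - <<'E'
from h import *
print(robot.state()["joint_pos"].round(3))
t=eyes.capture("top"); s=eyes.capture("scene")
o=[]
for n,c in(("t",t),("s",s)):
    H=hsv(c); h,S,V=H[...,0],H[...,1],H[...,2]
    for a,ce,bb,mask in comps((h>50)&(h<75)&(S>120)&(V>40)):
        cnt=np.column_stack(np.nonzero(mask))[:,::-1].astype(np.float32)
        print(n,a,ce,bb,cv2.minAreaRect(cnt))
a=cv2.resize(t["pixels"][280:400,100:220],(400,400)); b=cv2.resize(s["pixels"][140:300,400:600],(400,320))
im=np.zeros((400,800,3),np.uint8); im[:,:400]=a; im[:320,400:]=b; cv2.imwrite("pics/l1.png",im[:,:,::-1])
E
```

```text
[-0.109 -0.262  2.203  1.257  1.837 -0.459]
t 126 [168.1, 360.5] [162, 355, 13, 13] ((168.51922607421875, 360.0961608886719), (12.551432609558105, 11.178619384765625), 78.69007110595703)
s 889 [551.9, 156.5] [503, 143, 99, 26] ((552.0855712890625, 156.51510620117188), (97.89907836914062, 10.600907325744629), 10.007980346679688)
s 182 [473.1, 244.5] [467, 235, 13, 20] ((473.3658447265625, 244.79270935058594), (10.266926765441895, 18.997304916381836), 12.094758033752441)
```

View pics/l1.png

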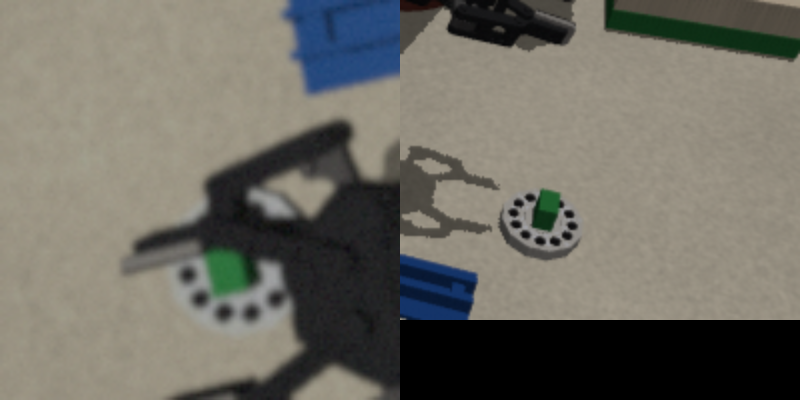

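The views show the rotor lying flat, grip up. I'll bring the tool back to vertical and clear the view.

Units first: shifts go in shares of 0.5 m and turns go in shares of pi rad. So -1.39 rad is -0.4425.

Emit:
jog_arm(
  segments=[
    {"wy": -0.0446,"finger_gap": 0.45},
    {"wy": -0.0891,"finger_gap": 0.45},
    {"wy": -0.1337,"finger_gap": 0.45},
    {"wy": -0.1783,"finger_gap": 0.45},
    {"wy": -0.2228,"finger_gap": 0.45},
    {"wy": -0.2674,"finger_gap": 0.45},
    {"wy": -0.3119,"finger_gap": 0.45},
    {"wy": -0.3565,"finger_gap": 0.45},
    {"wy": -0.4011,"finger_gap": 0.45},
    {"wy": -0.4425,"finger_gap": 0.45},
  ],
)

```text
time: 10.05
position: [0.3757, 0.2234, 0.2942]
eef_rot: [0.61, 0.793, -0.003, 0.001]
contact_force: [-0.4, 0.4, -0.6]
gripper_width: 0.448
grasp_force: 0.0
```

Emit:
jog_arm(
  segments=[
    {"wz": 0.0446,"tx": -0.06,"finger_gap": 0.45},
    {"wz": 0.0891,"tx": -0.12,"finger_gap": 0.45},
    {"wz": 0.1337,"tx": -0.18,"finger_gap": 0.45},
    {"wz": 0.1783,"tx": -0.2,"finger_gap": 0.45},
    {"wz": 0.2228,"tx": -0.2,"finger_gap": 0.45},
    {"wz": 0.2674,"tx": -0.2,"finger_gap": 0.45},
    {"wz": 0.3119,"tx": -0.2,"finger_gap": 0.45},
    {"wz": 0.3565,"tx": -0.2,"finger_gap": 0.45},
    {"wz": 0.4011,"tx": -0.2,"finger_gap": 0.45},
    {"wz": 0.4456,"tx": -0.2,"finger_gap": 0.45},
  ],
)

```text
time: 11.05
position: [0.401, 0.1267, 0.2933]
eef_rot: [0.978, 0.21, -0.003, -0.0]
contact_force: [0.6, -1.2, -0.1]
gripper_width: 0.449
grasp_force: 0.0
```

```bash
cat > rot.py <<'E'
from h import *
def find(t,z0=0.0):
    H=hsv(t); h,S,V=H[...,0],H[...,1],H[...,2]
    g=max(comps((h>50)&(h<75)&(S>120)&(V>40)),key=lambda c:c[0]); m=g[3].astype(np.uint8); print("grip px",g[:3])
    roi=np.zeros_like(m); x,y=map(int,g[1]); roi[y-38:y+38,x-38:x+38]=1
    d=((((S<35)&(V>105))|(V<70)|(m>0))&(roi>0)).astype(np.uint8)
    d=cv2.morphologyEx(cv2.morphologyEx(d,cv2.MORPH_CLOSE,np.ones((5,5))),cv2.MORPH_OPEN,np.ones((5,5)))
    c=max(cv2.findContours(d,0,1)[0],key=cv2.contourArea); e=cv2.minEnclosingCircle(cv2.convexHull(c)); f=cv2.fitEllipse(c)
    print("disc",e,f,"->",onz(t,f[0],z0+.014).round(4),"size",(np.array(f[1])*(t["T"][2,3]-.014-z0)/t["fx"]).round(4))
    k=np.column_stack(np.nonzero(m))[:,::-1].astype(np.float32); r=cv2.minAreaRect(k)
    W=np.array([onz(t,u,z0+.046)[:2] for u in cv2.boxPoints(r)]); print("grip rect world",W.round(4).tolist(),W.mean(0).round(4),"az",[np.arctan2(*(W[i+1]-W[i])[::-1]).round(3) for i in(0,1)])
E
python3 - <<'E'
from rot import *
print(robot.state()["joint_pos"].round(3))
t=eyes.capture("top"); find(t)
o=t["pixels"][320:400,130:210]
cv2.imwrite("pics/l2.png",cv2.resize(o,(560,560),interpolation=cv2.INTER_CUBIC)[:,:,::-1])
E
```

```text
[ 0.129 -0.463  2.073 -0.     1.538  1.276]
grip px (np.int32(104), [166.9, 359.2], [163, 353, 9, 15])
disc ((175.27777099609375, 365.3888854980469), 34.41271209716797) ((175.7471160888672, 361.19073486328125), (53.56682586669922, 58.82175064086914), 150.59080505371094) -> [0.3423 0.3207 0.014 ] size [0.1086 0.1192]
grip rect world [[0.3626, 0.3368], [0.3627, 0.3216], [0.3365, 0.3207], [0.3364, 0.3358]] [0.3496 0.3287] az [np.float64(-1.567), np.float64(-3.105)]
```

View pics/l2.png

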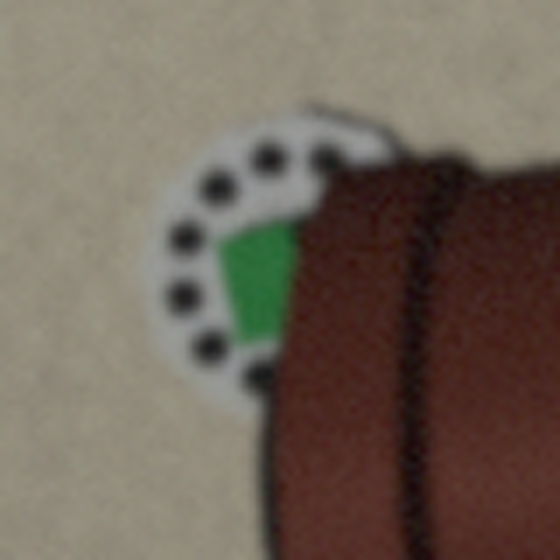

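The crop shows the rotor half hidden by the elbow, so I'll move the arm aside.

Converted, 0.13 m is 0.26, 0.11 m is 0.22, 0.17 rad is 0.0541.

Emit:
jog_arm(
  segments=[
    {"wz": 0.0159,"tx": 0.08,"ty": 0.04,"finger_gap": 0.45},
    {"wz": 0.0318,"tx": 0.16,"ty": 0.08,"finger_gap": 0.45},
    {"wz": 0.0541,"tx": 0.22,"ty": 0.14,"finger_gap": 0.45},
    {"wz": 0.0541,"tx": 0.26,"ty": 0.22,"finger_gap": 0.45},
    {"wz": 0.0541,"tx": 0.26,"ty": 0.22,"finger_gap": 0.45},
  ],
)

```text
time: 11.6
position: [0.568, 0.0784, 0.2928]
eef_rot: [0.992, 0.129, -0.003, 0.0]
contact_force: [-0.8, 0.4, -0.2]
gripper_width: 0.449
grasp_force: 0.0
```

```bash
python3 - <<'E'
from rot import *
t=eyes.capture("top"); find(t)
s=eyes.capture("scene"); H=hsv(s); h,S,V=H[...,0],H[...,1],H[...,2]
g=[c for c in comps((h>50)&(h<75)&(S>120)&(V>40)) if c[1][0]<530]; print(g[0][:3])
rel(tool(.26,np.pi/2,-1),[.35,.33,.15])
E
```

```text
grip px (np.int32(157), [168.6, 359.5], [162, 353, 14, 15])
disc ((171.40640258789062, 358.697509765625), 25.95730972290039) ((171.79074096679688, 358.38470458984375), (46.84103775024414, 49.22480392456055), 42.637508392333984) -> [0.3477 0.3286 0.014 ] size [0.0949 0.0998]
grip rect world [[0.3609, 0.3394], [0.3654, 0.3173], [0.3399, 0.3113], [0.3354, 0.3333]] [0.3504 0.3253] az [np.float64(-1.37), np.float64(-2.907)]
(np.int32(183), [473.1, 244.5], [467, 235, 13, 20])
rotvec [-0.0014  0.0054  0.0002] shift [-0.1433 -0.2963  0.1446]
```

Converted, -0.294 m is -0.588, -0.24 m is -0.48, 0.02 rad is 0.0064.

Emit:
jog_arm(
  segments=[
    {"wz": 0.0064,"tx": -0.04,"ty": -0.08,"tz": 0.02,"finger_gap": 0.45},
    {"wz": 0.0064,"tx": -0.076,"ty": -0.16,"tz": 0.04,"finger_gap": 0.45},
    {"wz": 0.0064,"tx": -0.114,"ty": -0.24,"tz": 0.08,"finger_gap": 0.45},
    {"wz": 0.0064,"tx": -0.152,"ty": -0.32,"tz": 0.12,"finger_gap": 0.45},
    {"wz": 0.0064,"tx": -0.19,"ty": -0.4,"tz": 0.16,"finger_gap": 0.45},
    {"wz": 0.0064,"tx": -0.228,"ty": -0.48,"tz": 0.2,"finger_gap": 0.45},
    {"wz": 0.0064,"tx": -0.266,"ty": -0.56,"tz": 0.25,"finger_gap": 0.45},
    {"wz": 0.0064,"tx": -0.29,"ty": -0.588,"tz": 0.2892,"finger_gap": 0.45},
    {"wz": 0.0064,"tx": -0.29,"ty": -0.588,"tz": 0.2892,"finger_gap": 0.45},
    {"wz": 0.0064,"tx": -0.29,"ty": -0.588,"tz": 0.2892,"finger_gap": 0.45},
  ],
)

```text
time: 12.7
position: [0.3488, 0.328, 0.1511]
eef_rot: [0.993, 0.121, -0.001, 0.001]
contact_force: [0.0, 0.8, 0.1]
gripper_width: 0.451
grasp_force: 0.0
```

```bash
python3 - <<'E'
from rot import *
c=eyes.capture("wrist"); H=hsv(c); h,S,V=H[...,0],H[...,1],H[...,2]
def onzf(uv,z):
    d=np.array([uv[0]-c["cx"],uv[1]-c["cy"]]); r=np.hypot(*d); th=r/c["fx"]; v=c["T"][:3,:3]@np.array([*(d/r*np.sin(th)),np.cos(th)]); o=c["T"][:3,3]; return o+v*(z-o[2])/v[2]
g=max(comps((h>50)&(h<75)&(S>120)&(V>40)),key=lambda q:q[0]); print(g[:3]); x,y,w,hh=g[2]
crop=c["pixels"][y-80:y+hh+80,x-100:x+w+100]; print(x-100,y-80,crop.shape); cv2.imwrite("pics/w2.png",cv2.resize(crop,None,fx=2,fy=2)[:600,:800,::-1])
cnt=cv2.findContours(g[3].astype(np.uint8),0,1)[0][0]; ap=cv2.approxPolyDP(cnt,3,True)[:,0]; 
for a in ap: print(a,onzf(a,.046).round(4),onzf(a,.016).round(4))
print(c["T"][:3,3], c["fx"])
E
```

```text
(np.int32(2690), [322.2, 264.9], [303, 230, 40, 71])
203 150 (231, 240, 3)
[305 230] [0.368  0.3406 0.046 ] [0.3599 0.34   0.016 ]
[304 300] [0.3311 0.3326 0.046 ] [0.3167 0.3306 0.016 ]
[342 299] [0.3364 0.3135 0.046 ] [0.3229 0.3083 0.016 ]
[339 231] [0.3715 0.3243 0.046 ] [0.364 0.321 0.016]
[0.41518537 0.34379918 0.22109867] 371.64829954431775
```

View pics/w2.png

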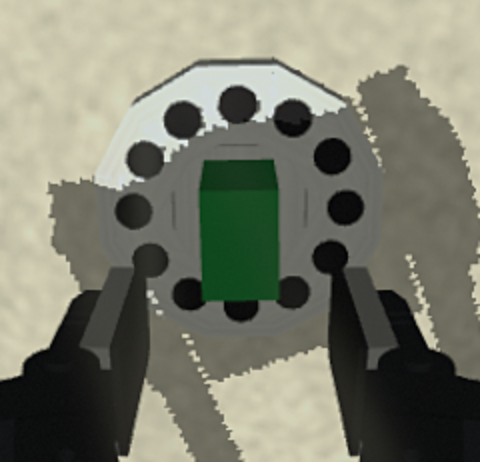

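The wrist crop shows the grip's top face with corners near px (304.5,245), (341.5,245), (342.5,300) and (304.5,300), square to the fingers.

```bash
cat >> h.py <<'E'
def onzf(c,uv,z):
    d=np.array([uv[0]-c["cx"],uv[1]-c["cy"]]); r=np.hypot(*d); th=r/c["fx"]; v=c["T"][:3,:3]@np.array([*(d/r*np.sin(th)),np.cos(th)]); o=c["T"][:3,3]; return o+v*(z-o[2])/v[2]
E
python3 - <<'E'
from h import *
c=eyes.capture("wrist")
W=np.array([onzf(c,u,.046)[:2] for u in((304.3,244.5),(341.3,244.5),(342.3,299.6),(304.3,299.6))])
print(W.round(4).tolist(),W.mean(0)); 
for i in range(4):
    d=W[(i+1)%4]-W[i]; print(np.hypot(*d).round(4),np.arctan2(d[1],d[0]).round(3))
W=W.mean(0); rel(tool(.24,np.pi/2,-1),[*W,.085])
E
```

```text
[[0.3617, 0.3394], [0.3661, 0.3215], [0.337, 0.3133], [0.3323, 0.3326]] [0.34928595 0.32672305]
0.0184 -1.33
0.0302 -2.866
0.0199 1.811
0.0302 0.225
rotvec [-0.0004 -0.0019 -0.0003] shift [-0.0019  0.001   0.0679]
```

```bash
python3 - <<'E'
from h import *
P=[]
for i in range(6):
    eyes.capture("wrist"); s=robot.state(); P.append(s["position"])
print(np.array(P).round(4).tolist(),np.mean(P,0)); 
R0=R.from_quat(s["eef_rot"]); print(R0.inv().apply(np.array([.3493,.3267,.092])-np.mean(P,0)).round(4))
E
```

```text
[[0.3511, 0.3281, 0.1531], [0.3512, 0.328, 0.1532], [0.3512, 0.328, 0.153], [0.3511, 0.328, 0.1528], [0.3509, 0.328, 0.1526], [0.3507, 0.328, 0.1524]] [0.3510318  0.32800957 0.15285912]
[-0.0021  0.0009  0.0609]
```

Converted, 0.061 m is 0.122, -0.002 m is -0.004.

Emit:
jog_arm(
  segments=[
    {"tx": -0.004,"ty": 0.002,"tz": 0.06,"finger_gap": 0.45},
    {"tx": -0.004,"ty": 0.002,"tz": 0.11,"finger_gap": 0.45},
    {"tx": -0.004,"ty": 0.002,"tz": 0.122,"finger_gap": 0.45},
    {"tx": -0.004,"ty": 0.002,"tz": 0.122,"finger_gap": 0.45},
    {"tx": -0.004,"ty": 0.002,"tz": 0.122,"finger_gap": 0.0},
    {"tx": -0.004,"ty": 0.002,"tz": 0.122,"finger_gap": 0},
    {"tx": -0.004,"ty": 0.002,"tz": 0.122,"finger_gap": 0},
    {"tx": -0.004,"ty": 0.002,"tz": 0.122,"finger_gap": 0},
  ],
  squeeze=60,
)

```text
time: 13.9
position: [0.3492, 0.3274, 0.0923]
eef_rot: [0.993, 0.12, 0.001, -0.001]
contact_force: [-0.7, 0.5, 5.8]
gripper_width: 0.225
grasp_force: 60.4
```

Emit:
jog_arm(
  segments=[
    {"tz": -0.04,"finger_gap": 0},
    {"tz": -0.12,"finger_gap": 0},
    {"tz": -0.22,"finger_gap": 0},
    {"tz": -0.32,"finger_gap": 0},
    {"tz": -0.4,"finger_gap": 0},
    {"tz": -0.4,"finger_gap": 0},
  ],
)

```text
time: 14.5
position: [0.3502, 0.3282, 0.2981]
eef_rot: [0.993, 0.12, 0.006, -0.003]
contact_force: [1.2, 0.3, -1.8]
gripper_width: 0.222
grasp_force: 59.6
```

```bash
python3 - <<'E'
from h import *
for i in range(3): eyes.capture("wrist")
s=robot.state(); print(s["position"],s["joint_pos"].round(3)); rel(tool(.29,np.pi/2,-1),[.4944,-.1792,.24])
print(R.from_quat(s["eef_rot"]).as_matrix().round(3).tolist())
E
```

```text
[0.3474894  0.32629386 0.28890232] [ 0.598 -0.304  1.963  0.     1.486  1.929]
rotvec [ 0.0009  0.0027 -0.0501] shift [0.0227 0.5259 0.0494]
[[0.971, 0.238, -0.002], [0.238, -0.971, -0.002], [-0.003, 0.001, -1.0]]
```

Converted, 0.43 m is 0.86, 0.39 m is 0.78, -0.05 rad is -0.0159.

Emit:
jog_arm(
  segments=[
    {"wz": -0.0159,"ty": 0.06,"finger_gap": 0},
    {"wz": -0.0159,"tx": 0.006,"ty": 0.15,"finger_gap": 0},
    {"wz": -0.0159,"tx": 0.012,"ty": 0.24,"finger_gap": 0},
    {"wz": -0.0159,"tx": 0.016,"ty": 0.33,"finger_gap": 0},
    {"wz": -0.0159,"tx": 0.02,"ty": 0.42,"finger_gap": 0},
    {"wz": -0.0159,"tx": 0.024,"ty": 0.51,"finger_gap": 0},
    {"wz": -0.0159,"tx": 0.028,"ty": 0.6,"finger_gap": 0},
    {"wz": -0.0159,"tx": 0.032,"ty": 0.69,"finger_gap": 0},
    {"wz": -0.0159,"tx": 0.036,"ty": 0.78,"finger_gap": 0},
    {"wz": -0.0159,"tx": 0.04,"ty": 0.86,"tz": 0.01,"finger_gap": 0},
  ],
)

```text
time: 15.65
position: [0.469, -0.0881, 0.2828]
eef_rot: [0.99, 0.144, -0.002, -0.001]
contact_force: [1.2, 0.7, -3.2]
gripper_width: 0.226
grasp_force: 59.8
```

Emit:
jog_arm(
  segments=[
    {"ty": 0.08,"tz": 0.03,"finger_gap": 0},
    {"tx": 0.002,"ty": 0.15,"tz": 0.07,"finger_gap": 0},
    {"tx": 0.0054,"ty": 0.192,"tz": 0.0888,"finger_gap": 0},
    {"tx": 0.0054,"ty": 0.192,"tz": 0.0888,"finger_gap": 0},
    {"tx": 0.0054,"ty": 0.192,"tz": 0.0888,"finger_gap": 0},
  ],
)

```text
time: 16.15
position: [0.4985, -0.1769, 0.2381]
eef_rot: [0.99, 0.144, -0.002, -0.002]
contact_force: [-0.3, 0.4, -2.7]
gripper_width: 0.224
grasp_force: 59.9
```

```bash
python3 - <<'E'
from rot import *
t=[eyes.capture("top") for i in range(5)][-1]; s=robot.state(); print(s["position"],s["joint_pos"].round(3),s["contact_force"])
sc=eyes.capture("scene"); rel(tool(.29,np.pi/2,-1),[.4944,-.1792,.24])
o=np.zeros((540,790,3),np.uint8); o[:480,:360]=cv2.resize(t["pixels"][225:345,400:490],(360,480)); o[:480,370:790]=cv2.resize(sc["pixels"][70:230,150:290],(420,480)); cv2.imwrite("pics/m1.png",o[:,:,::-1])
E
```

```text
[ 0.49979649 -0.17658512  0.24166948] [-0.48  -0.129  1.895  0.     1.375  0.8  ] [-0.8464462  -0.27916971 -2.81205311]
rotvec [ 0.0006 -0.0006  0.001 ] shift [-0.006   0.0008  0.0019]
```

View pics/m1.png

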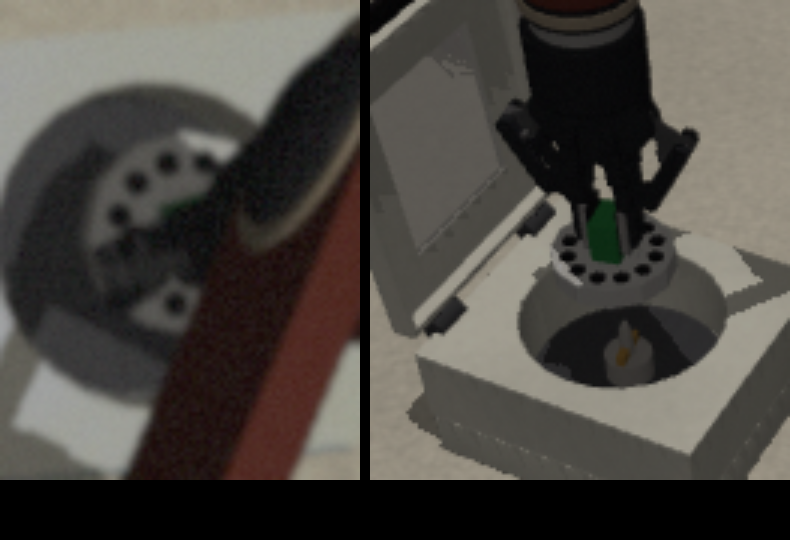

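The top and scene crops show the rotor level above the well, with the key in line with the grip's long direction. I'll correct the 6 mm offset and lower in two stages while watching the force.

Converted, 0.045 m is 0.09, 0.03 m is 0.06.

Emit:
jog_arm(
  segments=[
    {"tx": -0.012,"ty": 0.0016,"tz": 0.02,"finger_gap": 0},
    {"tx": -0.012,"ty": 0.0016,"tz": 0.06,"finger_gap": 0},
    {"tx": -0.012,"ty": 0.0016,"tz": 0.09,"finger_gap": 0},
    {"tx": -0.012,"ty": 0.0016,"tz": 0.09,"finger_gap": 0},
    {"tx": -0.012,"ty": 0.0016,"tz": 0.09,"finger_gap": 0},
    {"tx": -0.012,"ty": 0.0016,"tz": 0.09,"finger_gap": 0},
  ],
)

```text
time: 17.05
position: [0.4947, -0.1802, 0.1972]
eef_rot: [0.99, 0.144, 0.001, 0.0]
contact_force: [0.6, -0.2, -1.9]
gripper_width: 0.224
grasp_force: 59.8
```

```bash
python3 - <<'E'
from h import *
for i in range(4): sc=eyes.capture("scene")
s=robot.state(); print(s["position"],s["contact_force"]); rel(tool(.29,np.pi/2,-1),[.4944,-.1792,.17])
H=hsv(sc); h,S,V=H[...,0],H[...,1],H[...,2]
for g in comps((h>45)&(h<80)&(S>100)&(V>30)):
    if g[1][0]<320: print(g[:3], onz(sc,g[1],s["position"][2]-.092+.035).round(4))
E
```

```text
[ 0.49470099 -0.18012626  0.19723192] [ 0.07108391  0.70877308 -2.460586  ]
rotvec [ 0.0011 -0.0011 -0.0002] shift [-0.0001 -0.001   0.0272]
(np.int32(163), [229.9, 162.1], [225, 151, 11, 21]) [ 0.4995 -0.1789  0.1402]
```

Converted, 0.017 m is 0.034, 0.01 m is 0.02.

Emit:
jog_arm(
  segments=[
    {"ty": -0.002,"tz": 0.02,"finger_gap": 0},
    {"ty": -0.002,"tz": 0.034,"finger_gap": 0},
    {"ty": -0.002,"tz": 0.034,"finger_gap": 0},
    {"ty": -0.002,"tz": 0.034,"finger_gap": 0},
  ],
)

```text
time: 17.65
position: [0.4937, -0.1788, 0.1787]
eef_rot: [0.99, 0.144, -0.001, -0.0]
contact_force: [0.1, 0.0, -2.2]
gripper_width: 0.22
grasp_force: 59.9
```

Emit:
jog_arm(
  segments=[
    {"tz": 0.01,"finger_gap": 0},
    {"tz": 0.018,"finger_gap": 0},
    {"tz": 0.018,"finger_gap": 0},
  ],
)

```text
time: 17.95
position: [0.494, -0.1789, 0.1697]
eef_rot: [0.99, 0.144, 0.0, 0.0]
contact_force: [1.2, -0.1, -3.2]
gripper_width: 0.223
grasp_force: 60.0
```

Converted, 0.006 m is 0.012, 0.004 m is 0.008.

Emit:
jog_arm(
  segments=[
    {"tz": 0.008,"finger_gap": 0},
    {"tz": 0.012,"finger_gap": 0},
    {"tz": 0.012,"finger_gap": 0},
  ],
)

```text
time: 18.25
position: [0.494, -0.179, 0.1641]
eef_rot: [0.99, 0.144, 0.0, 0.0]
contact_force: [1.9, -0.0, -3.5]
gripper_width: 0.22
grasp_force: 60.0
```

Emit:
jog_arm(
  segments=[
    {"tz": 0.006,"finger_gap": 0},
    {"tz": 0.01,"finger_gap": 0},
    {"tz": 0.01,"finger_gap": 0},
  ],
)

```text
time: 18.55
position: [0.4941, -0.179, 0.1591]
eef_rot: [0.99, 0.144, 0.0, 0.0]
contact_force: [1.5, -0.9, -2.8]
gripper_width: 0.223
grasp_force: 60.0
```

The underside is below the key's top with no force, so the slot is over the key. I'll loosen, wiggle slightly, and release.

Converted, 0.002 m is 0.004, -0.04 rad is -0.0127.

Emit:
jog_arm(
  segments=[
    {"tz": 0.004,"finger_gap": 0},
    {"tz": 0.004,"finger_gap": 0.27},
    {"tz": 0.004,"finger_gap": 0.27},
    {"wz": 0.0127,"tz": 0.004,"finger_gap": 0.27},
    {"wz": -0.0127,"tz": 0.004,"finger_gap": 0.27},
    {"tz": 0.004,"finger_gap": 0.27},
    {"tz": 0.004,"finger_gap": 0.45},
    {"tz": 0.004,"finger_gap": 0.45},
    {"tz": 0.004,"finger_gap": 0.45},
  ],
)

```text
time: 19.45
position: [0.494, -0.179, 0.1575]
eef_rot: [0.989, 0.145, 0.0, 0.0]
contact_force: [0.3, -0.4, -0.8]
gripper_width: 0.449
grasp_force: 0.0
```

Emit:
jog_arm(
  segments=[
    {"tz": -0.04,"finger_gap": 0.45},
    {"tz": -0.12,"finger_gap": 0.45},
    {"tz": -0.22,"finger_gap": 0.45},
    {"tz": -0.32,"finger_gap": 0.45},
    {"tx": -0.08,"ty": -0.04,"tz": -0.38,"finger_gap": 0.45},
    {"tx": -0.16,"ty": -0.1,"tz": -0.4,"finger_gap": 0.45},
    {"tx": -0.18,"ty": -0.2,"tz": -0.4,"finger_gap": 0.45},
    {"tx": -0.18,"ty": -0.28,"tz": -0.4,"finger_gap": 0.2},
    {"tx": -0.18,"ty": -0.34,"tz": -0.4,"finger_gap": 0},
    {"tx": -0.18,"ty": -0.34,"tz": -0.4,"finger_gap": 0},
  ],
)

```text
time: 20.45
position: [0.3583, -0.0395, 0.3579]
eef_rot: [0.989, 0.147, 0.001, 0.0]
contact_force: [-0.6, -0.1, -0.5]
gripper_width: -0.001
grasp_force: 0.0
```

```bash
python3 - <<'E'
from h import *
t=eyes.capture("top"); sc=eyes.capture("scene"); s=robot.state(); print(s["position"],s["joint_pos"].round(3))
u=[]
for c in(t,sc):
    H=hsv(c); h,S,V=H[...,0],H[...,1],H[...,2]
    for g in comps((h>45)&(h<80)&(S>100)&(V>30)):
        print(g[:3])
o=np.zeros((480,790,3),np.uint8); o[:,:360]=cv2.resize(t["pixels"][225:345,400:490],(360,480)); o[:,370:790]=cv2.resize(sc["pixels"][70:230,150:290],(420,480)); cv2.imwrite("pics/m2.png",o[:,:,::-1])
E
```

```text
[ 0.35910414 -0.04149969  0.35759444] [-0.322 -0.667  2.096 -0.     1.711  0.958]
(np.int32(176), [437.6, 285.8], [430, 278, 16, 16])
(np.int32(986), [549.5, 155.4], [503, 118, 99, 51])
(np.int32(211), [234.3, 176.1], [228, 167, 13, 20])
```

View pics/m2.png

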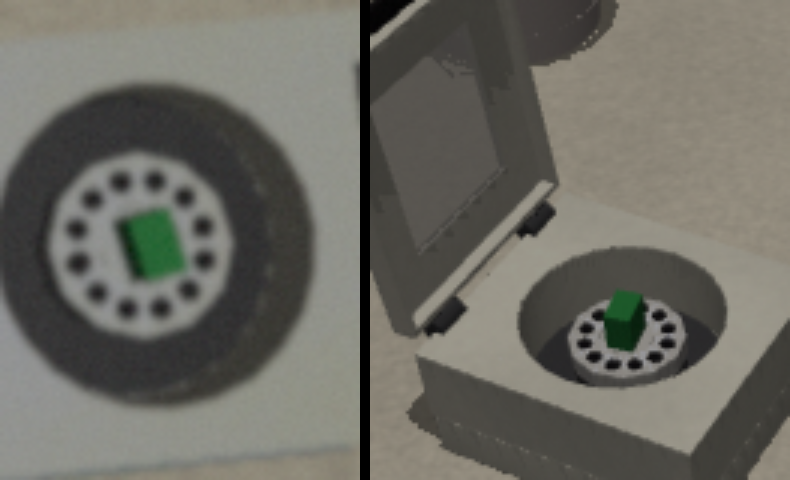

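Both views show the rotor seated in the middle of the well, released. I'll check its height by triangulating the disc's dot rings.

```bash
python3 - <<'E'
from h import *
t=eyes.capture("top"); s=eyes.capture("scene")
C=[]
for c,(x0,y0,x1,y1) in((t,(408,258,462,312)),(s,(212,160,262,202))):
    V=cv2.cvtColor(c["pixels"],cv2.COLOR_RGB2GRAY); k=6
    g=cv2.resize(V[y0:y1,x0:x1],None,fx=k,fy=k,interpolation=cv2.INTER_CUBIC)
    m=cv2.adaptiveThreshold(g,255,0,1,51,18)
    pts=[( (ce[0]+.5)/k-.5+x0,(ce[1]+.5)/k-.5+y0,a) for a,ce,bb,_ in comps(m,30) if 40<a<900 and max(bb[2:])<45]
    P=np.array(pts); print(len(P),P.round(1).tolist())
    C.append(P)
for c,P in zip((t,s),C):
    for z in (.078,.086):
        W=np.array([onz(c,p[:2],z)[:2] for p in P]); d=np.hypot(*(W-np.array([.4944,-.1792])).T); ok=(d>.026)&(d<.042)
        W=W[ok]; A=np.c_[2*W,np.ones(len(W))]; q=np.linalg.lstsq(A,(W**2).sum(1),rcond=None)[0]; r=np.sqrt(q[2]+q[0]**2+q[1]**2); print(z,ok.sum(),q[:2].round(4),"r",r.round(4),"res",(np.hypot(*(W-q[:2]).T)-r).std().round(4))
E
```

```text
15 [[446.0, 264.1, 46.0], [438.3, 269.9, 698.0], [429.8, 270.1, 725.0], [445.7, 273.8, 648.0], [422.6, 274.5, 697.0], [438.7, 278.5, 338.0], [450.2, 281.2, 703.0], [418.8, 281.9, 704.0], [450.7, 289.6, 672.0], [419.3, 290.3, 800.0], [443.8, 290.0, 117.0], [446.8, 297.1, 645.0], [423.9, 297.8, 687.0], [439.7, 301.6, 707.0], [431.4, 301.8, 706.0]]
9 [[245.9, 174.6, 480.0], [221.7, 179.0, 485.0], [248.9, 179.0, 468.0], [221.1, 184.1, 488.0], [248.7, 184.1, 524.0], [224.3, 188.5, 543.0], [244.6, 188.5, 566.0], [230.6, 191.0, 557.0], [237.8, 191.0, 538.0]]
0.078 12 [ 0.4944 -0.1787] r 0.031 res 0.0001
0.086 12 [ 0.4944 -0.1765] r 0.0307 res 0.0001
0.078 9 [ 0.4909 -0.1789] r 0.0311 res 0.0002
0.086 9 [ 0.4974 -0.1733] r 0.0308 res 0.0002
```

```bash
python3 - <<'E'
from h import *
s=eyes.capture("scene"); s0=dict(s,pixels=cv2.imread("pics/scene0.png")[:,:,::-1].copy())
t=eyes.capture("top"); t0=dict(t,pixels=cv2.imread("pics/top0.png")[:,:,::-1].copy())
for n,c,(x0,y0,x1,y1) in(("t",t0,(385,235,492,340)),("s",s0,(190,140,280,215))):
    V=cv2.cvtColor(c["pixels"],cv2.COLOR_RGB2GRAY); roi=np.zeros_like(V); roi[y0:y1,x0:x1]=1
    # collar: bright blob inside the dark well floor
    for th in(75,85,95):
        for a,ce,bb,m in comps((V>th)&(roi>0),100):
            if a<500: cnt=cv2.findContours(m.astype(np.uint8),0,1)[0][0]; h=cv2.convexHull(cnt); x,y,w,hh=bb; print(n,th,a,bb,onz(c,(x+(w-1)/2,ce[1]),.062).round(4),"width",w*np.linalg.norm(onz(c,ce,.062)-c["T"][:3,3])/c["fx"])
g=cv2.resize(s0["pixels"][172:206,215:257],(0,0),fx=14,fy=14,interpolation=cv2.INTER_CUBIC); cv2.imwrite("pics/col.png",g[:,:,::-1])
# predicted pixels in scene for collar circle about the top-view centre
Ti=np.linalg.inv(s["T"])
for z,r,nm in((.062,.018,"collar"),(.078,.031,"dots home"),(.086,.031,"dots 8 high")):
    a=np.linspace(0,2*np.pi,73); ctr=(.4946,-.1795) if nm=="collar" else ((.4944,-.1787))
    P=Ti@np.c_[ctr[0]+r*np.cos(a),ctr[1]+r*np.sin(a),0*a+z,0*a+1].T; u=P[0]/P[2]*s["fx"]+s["cx"]; v=P[1]/P[2]*s["fy"]+s["cy"]; print(nm,"u",u.min().round(1),u.max().round(1),"v",v.min().round(1),v.max().round(1))
E
```

```text
t 75 274 [424, 276, 19, 20] [ 0.4948 -0.1796  0.062 ] width 0.037862576837407645
t 85 228 [424, 276, 19, 19] [ 0.4952 -0.1796  0.062 ] width 0.0378606227253547
s 75 101 [228, 182, 16, 11] [ 0.4933 -0.1782  0.062 ] width 0.03618599661201966
collar u 226.5 242.8 v 182.0 193.3
dots home u 220.1 248.5 v 172.8 192.3
dots 8 high u 219.7 248.2 v 170.2 189.7
```

View pics/col.png

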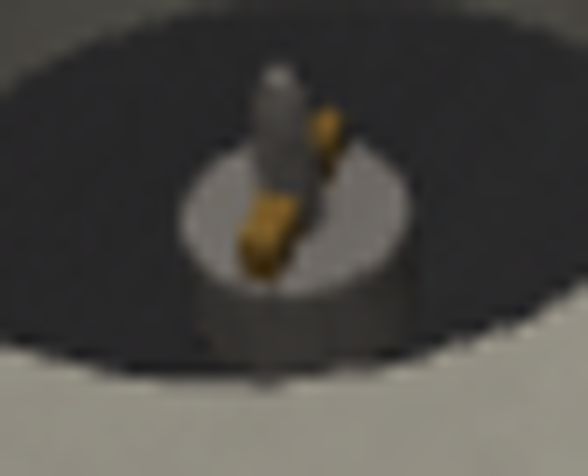

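Relative to the collar, the scene camera's image shift puts the dot ring's lower edge at v≈191.5. That matches home; a rotor riding 8 mm high would show about 189. The rotor is home. Next is the lid, pushed from behind.

```bash
python3 - <<'E'
from h import *
t=eyes.capture("top"); V=t["pixels"].max(2); roi=np.zeros_like(V); roi[245:310,566:600]=1
for g in comps((V<45)&(roi>0),30): print(g[:3],[(z,onz(t,g[1],z).round(3).tolist()) for z in(.31,.32)])
Rt=tool(.29,np.pi/2,-1); rel(Rt,[.36,-.041,.46]); rel(Rt,[.494,-.42,.46]); rel(Rt,[.494,-.42,.36])
print("+y in tool",R.from_quat(robot.state()["eef_rot"]).inv().apply([0,1,0]).round(3))
E
```

```text
(np.int32(425), [580.1, 276.8], [573, 253, 15, 48]) [(0.31, [0.509, -0.323, 0.31]), (0.32, [0.508, -0.317, 0.32])]
rotvec [-0.0004  0.0008 -0.0017] shift [ 0.0009 -0.0013 -0.1029]
rotvec [-0.0004  0.0008 -0.0017] shift [ 0.0216  0.4001 -0.103 ]
rotvec [-0.0004  0.0008 -0.0017] shift [ 0.0217  0.4002 -0.003 ]
+y in tool [ 0.284 -0.959  0.   ]
```

Converted, 0.403 m is 0.806, 0.35 m is 0.7.

Emit:
jog_arm(
  segments=[
    {"tz": -0.1,"finger_gap": 0},
    {"tz": -0.2,"finger_gap": 0},
    {"ty": 0.1,"tz": -0.206,"finger_gap": 0},
    {"tx": 0.01,"ty": 0.2,"tz": -0.206,"finger_gap": 0},
    {"tx": 0.02,"ty": 0.3,"tz": -0.206,"finger_gap": 0},
    {"tx": 0.03,"ty": 0.4,"tz": -0.206,"finger_gap": 0},
    {"tx": 0.04,"ty": 0.5,"tz": -0.206,"finger_gap": 0},
    {"tx": 0.05,"ty": 0.6,"tz": -0.206,"finger_gap": 0},
    {"tx": 0.06,"ty": 0.7,"tz": -0.206,"finger_gap": 0},
    {"tx": 0.064,"ty": 0.806,"tz": -0.206,"finger_gap": 0},
  ],
)

```text
time: 21.8
position: [0.5039, -0.4175, 0.4592]
eef_rot: [0.99, 0.144, -0.0, -0.001]
contact_force: [0.1, 0.7, 0.7]
gripper_width: 0.002
grasp_force: 0.0
```

Emit:
jog_arm(
  segments=[
    {"finger_gap": 0},
    {"tz": 0.08,"finger_gap": 0},
    {"tz": 0.16,"finger_gap": 0},
    {"tz": 0.2,"finger_gap": 0},
    {"tz": 0.2,"finger_gap": 0},
  ],
)

```text
time: 22.3
position: [0.5022, -0.4138, 0.3548]
eef_rot: [0.99, 0.144, -0.003, -0.004]
contact_force: [-0.5, 0.3, -0.3]
gripper_width: -0.001
grasp_force: 0.0
```

```bash
python3 -c "
from plant import robot, eyes, job; print(robot.state()['joint_pos'].round(3))"
```

```text
[-0.803  0.092  1.487  0.     1.571  0.478]
```

Converted, -0.117 m is -0.234, -0.104 m is -0.208.

Emit:
jog_arm(
  segments=[
    {"tx": 0.012,"ty": -0.038,"finger_gap": 0},
    {"tx": 0.022,"ty": -0.076,"finger_gap": 0},
    {"tx": 0.03,"ty": -0.104,"finger_gap": 0},
    {"tx": 0.038,"ty": -0.13,"finger_gap": 0},
    {"tx": 0.046,"ty": -0.156,"finger_gap": 0},
    {"tx": 0.054,"ty": -0.182,"finger_gap": 0},
    {"tx": 0.062,"ty": -0.208,"finger_gap": 0},
    {"tx": 0.07,"ty": -0.234,"finger_gap": 0},
  ],
)

```text
time: 23.1
position: [0.5035, -0.2913, 0.3603]
eef_rot: [0.99, 0.144, -0.0, 0.0]
contact_force: [-0.9, -1.0, -1.1]
gripper_width: 0.0
grasp_force: 0.5
```

Emit:
jog_arm(
  segments=[
    {"tx": 0.008,"ty": -0.026,"finger_gap": 0},
    {"tx": 0.016,"ty": -0.054,"finger_gap": 0},
    {"tx": 0.024,"ty": -0.082,"finger_gap": 0},
    {"tx": 0.032,"ty": -0.11,"finger_gap": 0},
    {"tx": 0.04,"ty": -0.138,"finger_gap": 0},
    {"tx": 0.05,"ty": -0.166,"finger_gap": 0},
    {"tx": 0.058,"ty": -0.194,"finger_gap": 0},
  ],
)

```text
time: 23.8
position: [0.5037, -0.1897, 0.3604]
eef_rot: [0.99, 0.144, 0.0, -0.0]
contact_force: [1.4, -0.0, 0.4]
gripper_width: 0.002
grasp_force: 0.1
```

```bash
cat > lid.py <<'E'
from h import *
t=eyes.capture("top"); V=t["pixels"].max(2); roi=np.zeros_like(V); roi[235:320,350:600]=1
for g in comps((V<45)&(roi>0),60): print(g[:3])
E
python3 lid.py
```

```text
(np.int32(5537), [503.6, 279.4], [426, 235, 142, 85])
(np.int32(128), [412.5, 305.0], [407, 294, 13, 21])
(np.int32(253), [573.8, 310.8], [557, 300, 42, 20])
```

Converted, -0.24 m is -0.48, -0.2 m is -0.4.

Emit:
jog_arm(
  segments=[
    {"tz": -0.06,"finger_gap": 0},
    {"tz": -0.12,"finger_gap": 0},
    {"tx": -0.08,"tz": -0.12,"finger_gap": 0},
    {"tx": -0.16,"tz": -0.12,"finger_gap": 0},
    {"tx": -0.24,"ty": -0.08,"tz": -0.12,"finger_gap": 0},
    {"tx": -0.24,"ty": -0.16,"tz": -0.12,"finger_gap": 0},
    {"tx": -0.24,"ty": -0.24,"tz": -0.12,"finger_gap": 0},
    {"tx": -0.24,"ty": -0.32,"tz": -0.12,"finger_gap": 0},
    {"tx": -0.24,"ty": -0.4,"tz": -0.12,"finger_gap": 0},
    {"tx": -0.24,"ty": -0.48,"tz": -0.12,"finger_gap": 0},
  ],
)

```text
time: 24.85
position: [0.3192, 0.006, 0.4205]
eef_rot: [0.99, 0.144, 0.001, 0.0]
contact_force: [0.4, 0.3, -0.3]
gripper_width: -0.003
grasp_force: 0.0
```

Emit:
jog_arm(
  segments=[
    {"ty": -0.08,"finger_gap": 0},
    {"ty": -0.16,"finger_gap": 0},
    {"ty": -0.16,"finger_gap": 0},
    {"ty": -0.16,"finger_gap": 0},
    {"ty": -0.16,"finger_gap": 0},
    {"ty": -0.16,"finger_gap": 0},
    {"ty": -0.16,"finger_gap": 0},
    {"ty": -0.16,"finger_gap": 0},
    {"ty": -0.16,"finger_gap": 0},
    {"ty": -0.16,"finger_gap": 0},
  ],
)

```text
time: 25.85
position: [0.2973, 0.0811, 0.4203]
eef_rot: [0.99, 0.144, -0.0, -0.0]
contact_force: [0.7, -0.2, 0.2]
gripper_width: 0.003
grasp_force: 0.0
```

Emit:
jog_arm(
  segments=[
    {"finger_gap": 0},
    {"finger_gap": 0},
    {"finger_gap": 0},
    {"finger_gap": 0},
    {"finger_gap": 0},
    {"finger_gap": 0},
    {"finger_gap": 0},
    {"finger_gap": 0},
    {"finger_gap": 0},
    {"finger_gap": 0},
  ],
)

```text
time: 26.85
position: [0.2972, 0.0813, 0.4203]
eef_rot: [0.99, 0.144, 0.0, 0.0]
contact_force: [-0.3, -0.6, 0.2]
gripper_width: 0.004
grasp_force: 0.0
```

```bash
cat > lid.py <<'E'
from h import *
for n in("top","scene"):
    c=eyes.capture(n); V=c["pixels"].max(2); roi=np.zeros_like(V)
    if n=="top": roi[220:360,345:600]=1
    else: roi[30:290,120:330]=1
    for g in comps((V<40)&(roi>0),40): print(n,g[:3],onz(c,g[1],.109).round(3), onz(c,g[1],.3).round(3))
E
python3 lid.py
```

```text
top (np.int32(276), [380.7, 291.4], [375, 274, 12, 36]) [ 0.483 -0.071  0.109] [ 0.486 -0.041  0.3  ]
scene (np.int32(271), [316.3, 34.1], [296, 30, 34, 13]) [-0.104 -0.322  0.109] [ 0.206 -0.145  0.3  ]
scene (np.int32(789), [138.7, 64.0], [120, 45, 42, 42]) [ 0.284 -0.641  0.109] [ 0.497 -0.384  0.3  ]
scene (np.int32(209), [277.8, 185.6], [268, 174, 21, 24]) [ 0.479 -0.073  0.109] [0.643 0.042 0.3  ]
```

Emit:
jog_arm(
  segments=[
    {"finger_gap": 0},
    {"finger_gap": 0},
    {"finger_gap": 0},
    {"finger_gap": 0},
    {"finger_gap": 0},
    {"finger_gap": 0},
    {"finger_gap": 0},
    {"finger_gap": 0},
    {"finger_gap": 0},
    {"finger_gap": 0},
  ],
  quiet=true,
)

```text
ok
```

```bash
python3 lid.py; python3 - <<'E'
from h import *
t=eyes.capture("top"); s=eyes.capture("scene"); print(cross(t,(380.7,291.4),s,(277.8,185.6))); print(job.job_done())
E
```

```text
top (np.int32(265), [380.8, 291.4], [376, 274, 11, 36]) [ 0.483 -0.071  0.109] [ 0.486 -0.041  0.3  ]
scene (np.int32(271), [316.3, 34.1], [296, 30, 34, 13]) [-0.104 -0.322  0.109] [ 0.206 -0.145  0.3  ]
scene (np.int32(785), [138.6, 64.1], [120, 45, 42, 42]) [ 0.285 -0.641  0.109] [ 0.498 -0.384  0.3  ]
scene (np.int32(209), [277.8, 185.6], [268, 174, 21, 24]) [ 0.479 -0.073  0.109] [0.643 0.042 0.3  ]
(array([ 0.48344967, -0.07027838,  0.11395163]), np.float64(0.00018442714120265157))
the job is handed in; nothing more can be done
None
```

The job is handed in at about 28 s: the images show the rotor home on the spindle over its key and the lid shut, with the tube rack, bottle and jar not touched; I viewed 12 pictures, 2 over the limit of 10.

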